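# Set the tool controller to speed six and start it

## Robot

A 7-joint arm with a two-finger parallel gripper is mounted at the origin on a cart in front of the work surface, level with it; the furniture and walls round the work are solid. World frame = base frame: x ahead of the robot, y to its left, z up, the work surface at z = 0. Lengths are in m, angles in rad, forces in N, time in s.
With the tool pointing down it reaches from about 0.4 to 0.9 m from the base axis. Payload 5.6 kg.
Tool frame: the origin (TCP) lies midway between the tips of the shut fingers; the grasp point (between the pads) lies 19 mm behind it; y points along the fingers, z is the direction in which the jaws open and shut, and the axes are right-handed (so a half turn about y gives the same grasp; the last joint's range is limited). The gripper opens to 92 mm and grips with 3 to 60 N. Pads are 20 mm wide; open, the fingers measure 128 mm over their backs; the gripper's body (75 mm by 189 mm) begins 69 mm behind the grasp point.
Start: joints at [1.249, 0.468, -0.012, 1.603, 0.006, 1.071, -0.056], TCP at [0.179, -0.625, 0.215] pointing down, gripper open.
Joint ranges: [-2.53, 2.53], [-0.31, 2.02], [-1.57, 1.55], [0.28, 2.44], [-1.29, 4.43], [0.15, 1.84], [-2.92, 2.92]. Speed limits (rad/s): [2.57, 2.57, 3.14, 3.14, 3.14, 3.14, 3.14].

## Interface

Orientations are given as a 3x3 rotation matrix whose columns are the frame's x, y, z axes.
In Python, from station import env, effector, solver, viewer, workorder, search_frame, tip_of gives the robot as it stands. Calls block until the motion is done:
- env.reach(position, orientation): joint-space move of the TCP to a pose.
- env.movel(position, frame=None, rate=0.15): straight line of the TCP; frame=None keeps the orientation; rate is the mean speed in m/s.
- env.goto_joints(angles): joint-space move.
- effector.release() and effector.grasp(squeeze=None): open the fingers fully, or close them until they stop; squeeze is the grip in N (None keeps the last).
- env.pause(seconds).
- solver.inverse_kinematics(position, orientation): joint angles nearest the present ones, or None.
- env.sense(): the state.
- viewer.read_camera(name): name is "side" or "top" or "wrist"; returns (picture, depth): 384x512x3 uint8, red, green, blue; 384x512 float32, m along the optical axis (not along the pixel's ray), 0 where there is no reading.
- viewer.camera_info(name): a dict with "intrinsics" (3x3 intrinsics, pixels), "eye" and "rotation" of the camera in the world; the wrist camera has in their place "T_tool_cam" (4x4, takes a point from camera to tool coordinates, whose origin is the TCP and whose axes are the tool frame's). Camera axes: x right, y up, looking along -z (the intrinsics and any distortion apply to the point x, -y, -z); pixel columns grow to the right and rows downward; lengths in m; the calibration is good to about 2 mm. A picture is of the moment at which its call begins: read the wrist's pose just before it. camera_info takes no time and is no camera call.
A pose or a line that the arm cannot do raises env.PlanningError and nothing moves.
- workorder.finish_job(): hands the job in, once; it reports no verdict.
Trained networks look in the newest picture that a camera, given by its name, has taken for a name from the list of things; names that differ only in an ending like _2 or _b are one class to them, and where a whole thing is asked for, a point or a joint stands for the part that bears it (a point fixed in the world has none). Each returns a list of dicts, best first, with "score" (0 to 1); they miss things now and then, are a little off and sometimes report something else, mostly with a low value. They report only what shows in the picture. A call takes as long as a camera call. They do not tell look-alikes from the thing itself.
- search_frame(camera, name): "at" ([x, y, z] in m, in world coordinates, good to about 4 mm: the middle of the surface that is visible of it).
- tip_of(camera, name): "at" ([x, y, z] in m, in world coordinates, good to about 4 mm: a listed point, or the origin of a listed thing).
The state is a dict: "t": time; "joint_positions": joint angles; "joint_velocities": joint speeds; "tau": joint torques, N m; "ee_pos": TCP position; "tcp_rot": TCP orientation; "wrist_force": force on the tool from outside, world axes, zero at the start; "moment": the same for the moment, N m; "gripper_width": finger opening in m.
Only numpy, scipy, OpenCV 4.12 (cv2) and the standard library are available. Lean on these libraries where they do the work, as an engineer would, in place of code of your own. Each camera call takes 0.05 s, during which the arm holds its last target. There are 200 camera calls.

## Task

Push the arm of the speed selector round with a fingertip, click by click and without pinching it, until it rests at the sixth of the eight dots (counted clockwise from the smallest). Only then press the start button on the same controller fully down and let it come up again. Leave the jar, the case and the cap that stand about where they are.

Things in the scene. Friction and masses are not known exactly. Their poses are not given: they have to be found in the camera images.
- controller: Tool speed controller: grey housing screwed to the bench, 150 (x) x 224 (y) x 55 mm high; flanges 3 mm thick stand out 19 mm at both y ends, sockets up to 9 mm at the +x wall. Origin at the centre of its underside, z up, +x away from the robot at yaw 0. On its dark top: selector axis at x 0, y +42 mm; start button at x 0, y -70 mm.
- dot_1 (a point): Smallest (first) of eight flat white dots, 4 to 15 mm across, growing clockwise, on a circle of 57 mm radius round the selector's axis, 30 degrees apart, on the controller's top. Seen from the axis it lies 105 degrees counter-clockwise from the controller's +x.
- dot_6 (a point): The sixth dot, 12 mm across, where the selector shall point; seen from the axis it lies 45 degrees clockwise from the controller's +x.
- selector (a joint): Angle of the selector in rad: 0 with its arm at dot 1, growing clockwise seen from above; clicks every 0.5236 (30 deg), dot 6 at 2.618, end stops just past dots 1 and 8. Half-way between dots it snaps on to the next, up to 15 degrees ahead of the finger; it takes some 4 to 10 N near the arm's end to leave a click, then less. It starts at dot 1, 2 or 3.
- selector_axis (a point): Point on the selector's axis, 22 mm above the controller's top, half-way up the arm. Its frame turns with it: x along the arm to its tip, z up. Black hub (22 mm radius, 10 mm high) with a straight upright arm, 15 mm thick, from 16 mm behind the axis to 46 mm in front; flanks 11 to 32 mm above the controller's top, white ridge along it to 35 mm.
- selector_tip (a point): The pointing end of the selector's arm, 46 mm from the axis, 22 mm above the controller's top; it points at the dot that is set. To turn the arm clockwise, push its long flank on the counter-clockwise side (selector_c4; the other flank is selector_c3). Finger forces over 1 N on both flanks at once count as pinching.
- start_button (a joint): Travel of the start button (its cap is start_button_c0) in m: 0 up, 0.006 fully down; its spring pushes back with 1.5 N at the top and 5 N fully down and brings it up again.
- start_button_top (a point): Centre of the top of the start button, a round black push button of 32 mm diameter, in a round steel collar 48 mm across and 12 mm high on the controller; unpressed, its top is 10 mm above the collar and 22 mm above the controller's top. z up.
- jar: Small jar with a white lid, 44 mm across, 55 mm high, loose, left of the controller. Origin at the centre of its underside.
- case: Small dark blue case, 50 x 70 x 24 mm, loose, between controller and robot. Origin at the centre of its underside.
- cap: White plastic cap, 36 mm across, 18 mm high, loose, right of the controller. Origin at the centre of its underside.
Mind the look-alikes: they are no part of the job. What is shaped like the jar but yellow is not meant.

How it is judged:
On the way, in this order (a step that is already met when the one before it is completed fails the run):
1. the selector rests at the sixth dot (value of joint selector between 2.47 and 2.77 rad and value of joint start_button below 0.002 m), for 0.3 s.
2. the fingers press the start button down (value of joint start_button above 0.0045 m and contact force between the fingers and start_button_c0 above 1 N), for 0.1 s.
At the end, for the whole second after the job is handed in: The selector rests at the sixth dot (2.618 rad, within 0.15), the start button has been pressed by the fingers to at least 4.5 mm after that and is up again (under 1.5 mm), and jar, case and cap stand within 20 mm of where they were, the jar upright (value of joint selector between 2.47 and 2.77 rad and value of joint start_button below 0.0015 m and distance of each of jar, case, cap from where it was at the start of the episode below 0.02 m and angle between jar's own z axis and vertical below 0.2 rad); the robot touches nothing.
It fails at once if the start button is pressed (over 3 mm) while the selector is not at the sixth dot (value of joint start_button above 0.003 m and (value of joint selector below 2.4 rad or value of joint selector above 2.84 rad)).
It fails at once if the selector's arm is pinched (over 1 N from the fingers on both flanks at once) (contact force between the fingers and selector_c4 above 1 N and contact force between the fingers and selector_c3 above 1 N).
It fails at once if the jar, the case or the cap is lifted or pushed away (over 20 mm) (distance of any of jar, case, cap from where it was at the start of the episode above 0.02 m).
It also fails if it takes over 64 s, if anything falls off the work surface, if the arm or the gripper's body presses on something with over 40 N, if the wrist force passes 120 N, or if a joint passes its speed limit or range.

## Working session

There is one attempt and no reset: what is moved stays moved. The work goes in short steps, each a Python script; the robot and the scene stay as the last script left them, time stands still between calls to the robot, and variables do not carry over. Pictures are saved under pics/ and viewed, about 8 in all and at most 12, crops included, and the job is handed in when it is done.

```bash
ls; mkdir -p pics; cat > h.py <<'E'
from station import env, effector, solver, viewer, workorder, search_frame, tip_of
import numpy as np, cv2
def save(cam,fn):
    p,d=viewer.read_camera(cam); cv2.imwrite('pics/'+fn,p[:,:,::-1]); return p,d
E
python3 - <<'E'
from h import *
s=env.sense(); print(s['t'],s['ee_pos'],s['tcp_rot'].round(2) if hasattr(s['tcp_rot'],'round') else s['tcp_rot'],s['gripper_width'])
a,_=save('top','a.png'); 
for n in ['controller','dot_1','dot_6','selector_axis','selector_tip','start_button_top','jar','case','cap']:
    print('top',n,[(np.round(r['at'],3),round(r['score'],2)) for r in tip_of('top',n)][:3])
b,_=save('side','b.png')
for n in ['controller','dot_1','dot_6','selector_axis','selector_tip','start_button_top']:
    print('side',n,[(np.round(r['at'],3),round(r['score'],2)) for r in tip_of('side',n)][:3])
cv2.imwrite('pics/ab.png',cv2.resize(np.hstack([a,b]),(800,300))[:,:,::-1])
print(viewer.camera_info('top'))
E
```

```text
pics
0.0 [ 0.17863476 -0.62435416  0.21362524] [[-0.96 -0.    0.28]
 [-0.28  0.   -0.96]
 [ 0.   -1.   -0.  ]] 0.09203907485766939
top controller [(array([ 0.608, -0.07 ,  0.   ]), 0.59)]
top dot_1 [(array([0.584, 0.025, 0.06 ]), 0.83), (array([ 0.643, -0.065,  0.052]), 0.57)]
top dot_6 [(array([0.584, 0.025, 0.06 ]), 0.83), (array([ 0.643, -0.065,  0.052]), 0.57)]
top selector_axis [(array([ 0.601, -0.028,  0.079]), 0.56), (array([0.617, 0.111, 0.005]), 0.43)]
top selector_tip [(array([0.585, 0.014, 0.08 ]), 0.86)]
top start_button_top [(array([ 0.617, -0.14 ,  0.073]), 0.65)]
top jar [(array([0.616, 0.111, 0.006]), 0.8), (array([0.542, 0.146, 0.005]), 0.69), (array([0.607, 0.225, 0.001]), 0.54)]
top case []
top cap [(array([ 0.645, -0.236,  0.004]), 0.72)]
side controller [(array([ 0.604, -0.07 ,  0.001]), 0.96)]
side dot_1 [(array([ 0.646, -0.064,  0.059]), 0.88)]
side dot_6 [(array([ 0.646, -0.064,  0.059]), 0.88)]
side selector_axis [(array([ 0.601, -0.032,  0.077]), 0.74)]
side selector_tip [(array([ 0.47 , -0.033, -0.003]), 0.75), (array([0.586, 0.015, 0.079]), 0.5)]
side start_button_top [(array([ 0.607, -0.139,  0.076]), 0.63)]
{'intrinsics': array([[438.65537382,   0.        , 251.13991691],
       [  0.        , 438.65537382, 197.03501032],
       [  0.        ,   0.        ,   1.        ]]), 'eye': array([ 0.43252614, -0.03782762,  1.04695968]), 'rotation': array([[-0.00763226,  0.99337301, -0.11468139],
       [-0.99962734, -0.00457339,  0.02691222],
       [ 0.02620939,  0.11484405,  0.99303772]])}
```

View pics/a.png

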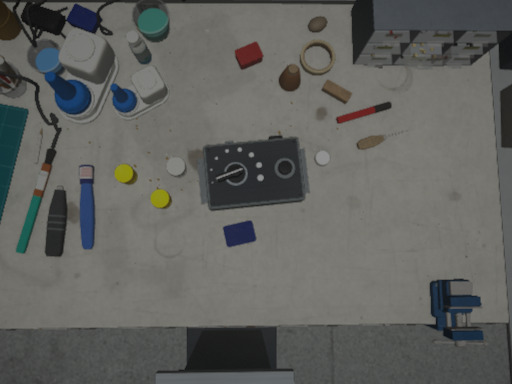

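View pics/b.png

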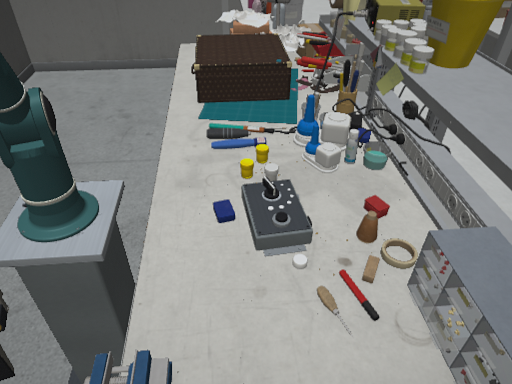

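The top view shows the controller at about (255,173), with the arm pointing left from its axis (235,174) to its tip (216,180). That puts it at dot 1, with a yaw of about 5°. Next I'll hover and refine the measurement with the wrist camera.

```bash
cat >> h.py <<'E'
def R(phi,flip=1):  # tool down, tool z = flip*radial direction at world angle phi
    y=np.array([0,0,-1.]); z=flip*np.array([np.cos(phi),np.sin(phi),0]); return np.column_stack([np.cross(y,z),y,z])
E
python3 - <<'E'
from h import *
for f in (1,-1):
  for d in (109,34,-41):
    q=solver.inverse_kinematics([0.60,-0.03,0.3],R(np.radians(d),f)); print(f,d,None if q is None else np.round(q,2))
effector.grasp()
info=viewer.camera_info('wrist'); T=info['T_tool_cam']; print(T.round(3))
q=solver.inverse_kinematics([0.55,-0.06,0.33],R(np.radians(109),1)); q2=solver.inverse_kinematics([0.55,-0.06,0.33],R(np.radians(109),-1))
f=1 if q2 is None or (q is not None and abs(q[6])<abs(q2[6])) else -1
env.reach([0.55,-0.06,0.33],R(np.radians(109),f))
def look(fn):
  s=env.sense(); p,d=save('wrist',fn); print(s['t'],s['ee_pos'].round(3))
  for n in ['controller','dot_1','dot_6','selector_axis','selector_tip','start_button_top']:
    print(n,[(np.round(r['at'],4),round(r['score'],2)) for r in tip_of('wrist',n)][:8])
look('c.png')
E
```

```text
1 109 [ 0.84  0.68 -1.32  1.58  0.67  1.41  1.37]
1 34 [ 0.55  0.42 -0.74  1.59  0.29  1.25  0.35]
1 -41 [ 0.46  0.39 -0.61  1.6   0.23  1.23 -0.91]
-1 109 [ 0.41  0.37 -0.54  1.6   0.2   1.22 -1.41]
-1 34 [ 0.24  0.34 -0.32  1.61  0.11  1.21 -2.65]
-1 -41 [ 0.84  0.68 -1.32  1.58  0.67  1.41  1.89]
[[ 0.001 -0.955 -0.298 -0.085]
 [ 0.     0.298 -0.955 -0.17 ]
 [ 1.     0.     0.     0.   ]
 [ 0.     0.     0.     1.   ]]
4.6333 [ 0.55  -0.061  0.33 ]
controller [(array([ 0.6125, -0.0718,  0.0017]), 0.77)]
dot_1 [(array([0.587 , 0.0237, 0.0559]), 0.8), (array([ 0.6474, -0.0652,  0.0555]), 0.76), (array([ 6.184e-01,  1.166e-01, -5.000e-04]), 0.29)]
dot_6 [(array([0.587 , 0.0237, 0.0559]), 0.8), (array([ 0.6474, -0.0652,  0.0555]), 0.76), (array([ 6.184e-01,  1.166e-01, -5.000e-04]), 0.29)]
selector_axis [(array([ 0.6   , -0.0283,  0.0762]), 0.96)]
selector_tip [(array([0.5884, 0.0204, 0.078 ]), 0.93)]
start_button_top [(array([ 0.6079, -0.1407,  0.0752]), 0.85)]
```

View pics/c.png

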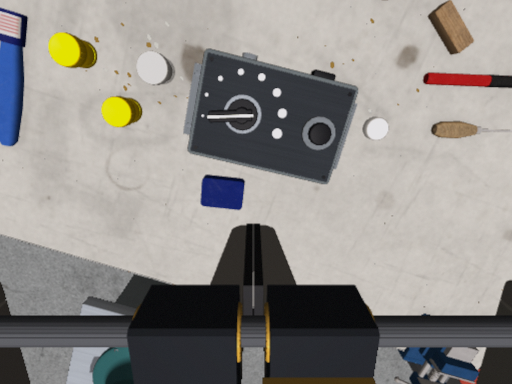

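The wrist view shows all eight dots. The smallest is at the arm's tip, at about (203,116), and the rest run clockwise to (277,133). The button is at (320,133), and the fingertips are at (253,228). The arm is at dot 1. Next I'll fit the dots' circle.

```bash
python3 - <<'E'
from h import *
from scipy.optimize import least_squares
info=viewer.camera_info('wrist'); K=info['intrinsics']; T=info['T_tool_cam']; s=env.sense(); print(info.keys())
A=np.eye(4); A[:3,:3]=s['tcp_rot']; A[:3,3]=s['ee_pos']; W=A@T
g=cv2.imread('pics/c.png',0).astype(float)
def px2w(u,v,z):
  r=W[:3,:3]@np.array([(u-K[0,2])/K[0,0],-(v-K[1,2])/K[1,1],-1]); return W[:3,3]+r*(z-W[2,3])/r[2]
def w2px(p):
  c=np.linalg.inv(W)@np.r_[p,1]; return K[0,0]*c[0]/-c[2]+K[0,2], K[1,1]*-c[1]/-c[2]+K[1,2]
P=[]
for u,v in [(205,95),(220,78),(241,72),(262,77),(277,92),(282,113),(277,133)]:
  w=np.clip(g[v-7:v+8,u-7:u+8]-110,0,None); yy,xx=np.mgrid[v-7:v+8,u-7:u+8]
  P.append(px2w((w*xx).sum()/w.sum(),(w*yy).sum()/w.sum(),.055)[:2])
P=np.array(P); k=np.arange(2,9)
f=lambda q:(np.column_stack([q[0]+q[3]*np.cos(q[2]-k*np.pi/6),q[1]+q[3]*np.sin(q[2]-k*np.pi/6)])-P).ravel()
o=least_squares(f,[.6,-.03,2.5,.057]); q=o.x; print(q.round(4),'yaw deg',np.degrees(q[2])-135,'resid mm',np.abs(o.fun).max()*1e3)
yaw=q[2]-np.radians(135)
b=q[:2]+112e-3*np.array([np.sin(yaw),-np.cos(yaw)]); print('button',b, w2px(np.r_[b,.077]))
E
```

```text
dict_keys(['intrinsics', 'T_tool_cam'])
[ 0.6023 -0.026   2.4544  0.0571] yaw deg 5.6245358213978704 resid mm 0.0886668495060361
button [ 0.61329654 -0.13748674] (np.float64(320.11068351390827), np.float64(134.06423672433237))
```

```bash
cat >> h.py <<'E'
AX=np.array([.6023,-.0260]); YAW=np.radians(5.62); BTN=np.array([.6133,-.1375]); F=1; ZP=.070
def pose(th,z=ZP,r=.038,off=.0175):  # th: selector angle (deg) whose flank the finger would touch
    a=YAW+np.radians(105-th); u=np.array([np.cos(a),np.sin(a)]); n=np.array([-u[1],u[0]])
    return np.r_[AX+r*u+off*n,z],R(a,F)
E
python3 - <<'E'
from h import *
print(env.sense()['joint_positions'].round(2))
for f in (1,-1):
  import h; h.F=f
  for th in (-12,70,145):
    q=solver.inverse_kinematics(*pose(th)); print(f,th,None if q is None else np.round(q,2))
E
```

```text
[ 0.49  0.26 -0.54  1.67  0.14  1.25 -1.31]
1 -12 [ 0.82  1.06 -1.33  1.86  1.12  1.23  1.24]
1 70 [ 0.46  0.74 -0.74  1.74  0.61  0.91  0.16]
1 145 [ 0.37  0.7  -0.52  1.69  0.43  0.87 -0.93]
-1 -12 [ 0.32  0.58 -0.48  1.89  0.38  0.77 -1.37]
-1 70 [ 0.14  0.62 -0.29  1.76  0.24  0.8  -2.7 ]
-1 145 [-0.79  1.11  1.33  1.77 -1.15  1.27 -2.88]
```

```bash
python3 - <<'E'
from h import *
for th in (80,30,-14): env.reach(*pose(th,z=.15)); print(env.sense()['t'],env.sense()['joint_positions'].round(2))
env.movel(pose(-14)[0],rate=.1)
s=env.sense(); print(s['t'],s['ee_pos'],s['wrist_force'].round(1))
for th in np.arange(-6,38,4):
  env.movel(*pose(th),rate=.03); s=env.sense(); print(th,round(s['t'],2),s['wrist_force'].round(1),s['joint_positions'].round(2)[[2,6]])
save('side','d0.png'); save('wrist','d.png')
E
```

```text
6.2333 [ 0.48  0.64 -0.77  1.68  0.5   1.03  0.07]
6.975 [ 0.62  0.67 -0.98  1.76  0.63  1.06  0.82]
7.675 [ 0.76  0.73 -1.15  1.82  0.75  1.11  1.51]
8.625 [ 0.56675364 -0.00442727  0.0704897 ] [-0.2 -0.5  1. ]
-6 8.97 [ 1.4 -0.3  0.6] [-1.03  1.31]
-2 9.22 [-0.2 -0.4 -0.2] [-1.01  1.24]
2 9.47 [-5.3 -3.3  2. ] [-1.    1.18]
6 9.72 [-0.9 -0.6  0.6] [-0.98  1.12]
10 9.97 [-0.3 -0.  -0.3] [-0.97  1.06]
14 10.22 [ 0.4 -0.3  0.3] [-0.95  0.99]
18 10.47 [-0.1 -0.   0.7] [-0.94  0.93]
22 10.72 [ 0.4 -0.4 -0.5] [-0.92  0.87]
26 10.97 [-0.1 -0.1  1. ] [-0.91  0.81]
30 11.22 [-0.5 -0.1  0.4] [-0.89  0.75]
34 11.47 [-1.3 -0.3  0.2] [-0.88  0.69]
```

View pics/d.png

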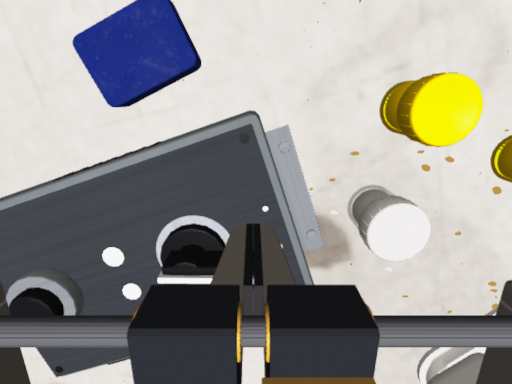

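The force peaked at about 6 N, then fell off, as expected for a click. I'll carry on to just short of the fifth dot and check there.

```bash
cat >> h.py <<'E'
def sweep(a,b,st=4,rate=.03):
    for th in np.arange(a,b+.01,st):
        env.movel(*pose(th),rate=rate); s=env.sense(); p=YAW+np.radians(105-th)
        print(int(th),round(s['t'],1),'tang %.1f'%(s['wrist_force'][:2]@[-np.sin(p),np.cos(p)]),end=' | ')
    print()
def find():
    for c in ('top','side'):
        p,_=save(c,'x.png')
        for r in tip_of(c,'selector_tip')[:2]:
            d=np.array(r['at'][:2])-AX; print(c,np.round(r['at'],3),round(r['score'],2),'th %.0f r %.3f'%((105-np.degrees(np.arctan2(d[1],d[0])-YAW)),np.hypot(*d)))
    return p
E
python3 - <<'E'
from h import *
find()
sweep(38,98)
find()
p,_=viewer.read_camera('side'); t,_=viewer.read_camera('top')
c=np.hstack([cv2.resize(p[150:260,220:330],(400,400),interpolation=3),cv2.resize(t[120:220,195:315],(400,400),interpolation=3)]); cv2.imwrite('pics/e.png',c[:,:,::-1])
E
```

```text
top [ 0.648 -0.232  0.003] 0.63 th 188 r 0.211
side [0.614 0.018 0.08 ] 0.58 th 35 r 0.046
38 12.0 tang 0.6 | 42 12.3 tang 2.1 | 46 12.5 tang -0.3 | 50 12.8 tang -0.2 | 54 13.0 tang -0.0 | 58 13.3 tang -0.0 | 62 13.5 tang 1.7 | 66 13.8 tang 1.2 | 70 14.0 tang 1.5 | 74 14.3 tang -0.1 | 78 14.5 tang 0.4 | 82 14.8 tang 0.1 | 86 15.0 tang -0.1 | 90 15.3 tang -0.6 | 94 15.5 tang 2.6 | 98 15.8 tang 0.1 | 
side [ 0.646 -0.018  0.079] 0.58 th 100 r 0.044
```

View pics/e.png

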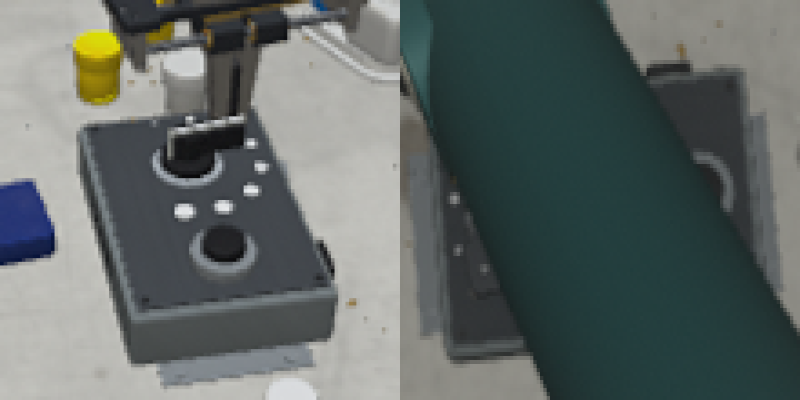

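In the side view the arm points at dot 4, at about (250,143), with dots 5 to 8 still ahead. It agrees with the forces. I'll take the next click the same way.

```bash
python3 - <<'E'
from h import *
sweep(101,119,3)
find()
sweep(122,140,3)
p=find()
c=cv2.resize(p[150:260,220:330],(500,500),interpolation=3); cv2.imwrite('pics/f.png',c[:,:,::-1])
E
```

```text
101 16.3 tang -0.1 | 104 16.6 tang 0.0 | 107 16.8 tang -0.6 | 110 17.1 tang -0.5 | 113 17.3 tang 0.5 | 116 17.6 tang -0.6 | 119 17.8 tang 0.0 | 
side [ 0.648 -0.037  0.079] 0.65 th 124 r 0.047
122 18.3 tang 0.5 | 125 18.5 tang 2.9 | 128 18.8 tang 0.8 | 131 19.0 tang 0.4 | 134 19.3 tang 0.4 | 137 19.5 tang 0.3 | 140 19.8 tang 0.2 | 
side [ 0.638 -0.058  0.083] 0.81 th 152 r 0.047
```

View pics/f.png

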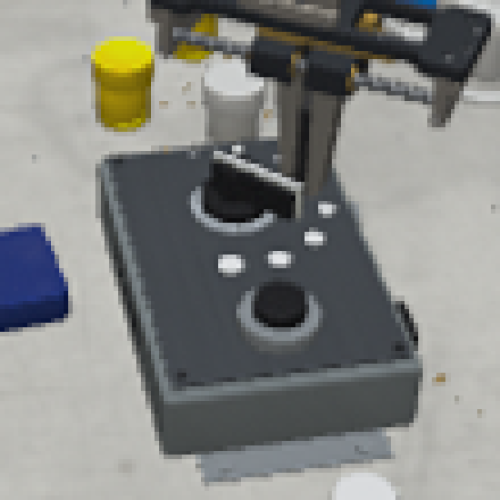

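The arm now points at (314,238), which is dot 6, and the network puts it at 152°. I'll back off, lift, and check it from the wrist camera.

```bash
python3 - <<'E'
from h import *
env.movel(pose(124)[0],rate=.04)
p=pose(124)[0]; p[2]=.16; env.movel(p,rate=.12)
find()
a=YAW+np.radians(105-150); o=R(a,1)
h=np.r_[BTN,.25]-o[:,0]*.06  
env.reach(h,o); s=env.sense(); print(s['t'],s['joint_positions'].round(2))
save('wrist','g.png')
for n in ['selector_axis','selector_tip','start_button_top']: print(n,[(np.round(r['at'],4),round(r['score'],2)) for r in tip_of('wrist',n)][:3])
E
```

```text
side [ 0.636 -0.058  0.081] 0.52 th 154 r 0.046
22.05 [ 0.41  0.5  -0.46  1.52  0.23  1.18 -0.78]
selector_axis [(array([ 0.6028, -0.03  ,  0.0781]), 0.68), (array([ 0.6465, -0.2344,  0.0038]), 0.23)]
selector_tip [(array([ 0.6378, -0.0582,  0.0743]), 0.84), (array([ 0.6094, -0.0686, -0.0013]), 0.41)]
start_button_top []
```

View pics/g.png

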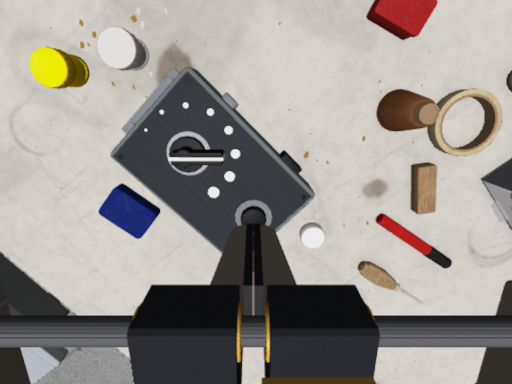

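From the wrist view, the dots run 1 at (146,130), through 6 at (235,154), to 8 at (213,192). The arm's tip at (222,158) points at dot 6, and nothing else has moved. Now I'll press the button.

```bash
python3 - <<'E'
from h import *
a=YAW+np.radians(105-150); o=R(a,1)
env.reach(np.r_[BTN,.12],o)
env.movel(np.r_[BTN,.082],rate=.06); f0=env.sense()['wrist_force'][2]
for z in np.arange(.079,.0645,-.001):
  env.movel(np.r_[BTN,z],rate=.02); env.pause(.1); s=env.sense(); f=s['wrist_force'][2]-f0; print(round(z,4),round(s['ee_pos'][2],4),'%.1f'%f,end=' | ')
  if f>11: break
env.pause(.4)
env.movel(np.r_[BTN,.085],rate=.05); env.movel(np.r_[BTN,.2],rate=.12)
h=np.r_[BTN,.25]-o[:,0]*.09; env.movel(h); env.pause(.3)
print(env.sense()['t']); p,_=save('wrist','i.png')
for n in ['selector_tip','start_button_top']: print(n,[(np.round(r['at'],4),round(r['score'],2)) for r in tip_of('wrist',n)][:3])
find()
E
```

```text
0.079 0.0791 -0.9 | 0.078 0.078 -0.5 | 0.077 0.0772 1.1 | 0.076 0.0761 1.5 | 0.075 0.0751 2.0 | 0.074 0.0741 3.6 | 0.073 0.0731 3.2 | 0.072 0.0721 4.6 | 0.071 0.0714 7.1 | 0.07 0.0713 12.2 | 30.3
selector_tip [(array([ 0.6374, -0.057 ,  0.0748]), 0.61), (array([ 0.6172,  0.1153, -0.0007]), 0.26)]
start_button_top []
top [ 0.635 -0.058  0.084] 0.59 th 155 r 0.046
side [ 0.64  -0.057  0.08 ] 0.54 th 150 r 0.049
```

View pics/i.png

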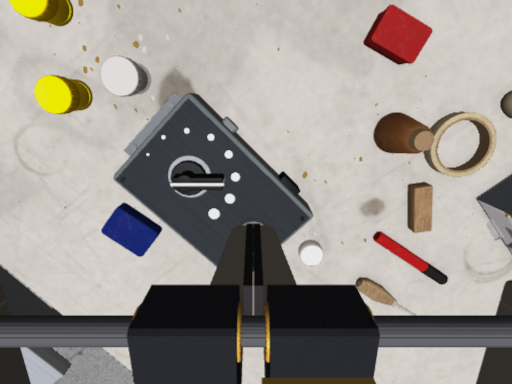

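The force followed the spring curve and hit a hard stop at 71.3 mm, so the button was fully down. The view shows the arm's tip at (224,180), still at dot 6 (235,177), and the case, cap and jar where they were. The arm is clear of everything, so I'll hand in.

```bash
python3 - <<'E'
from h import *
workorder.finish_job(); print(env.sense()['t'])
E
```

```text
the job is handed in; nothing more can be done
the job is handed in; nothing more can be done
```

I pushed the selector with the shut fingertips from dot 1, click by click, to dot 6. I then pressed the start button fully down, released it and handed the job in at about 30 s.

**Selector:** the last checks from the three cameras put the tip at about 150–155° (150° wanted), and the wrist picture shows it pointing at dot 6.

**Button:** the force rose along the spring curve from about 1 N to 5–7 N. It then hit a hard stop at about 12 N, with the fingertip about 6 mm below the button's resting height. I held it there for 0.4 s before retracting. I did not see the button come back up: the fingers hid it in the last wrist picture and the network found nothing there, so that rests on its spring.

**Loose objects:** the jar, case and cap look unmoved in the pictures, but I did not measure their final positions.

**Disagreements:** the network's estimates of the selector axis were 2–4 mm off my fit of the dot circle (residual under 0.1 mm), and I used the fit. Early on, the top camera's selector tip detection was wrong because the arm blocked its view, so I ignored it.

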